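# Knock home the stool's spring pin with the mallet

### The arm

A 6-joint arm with a two-finger parallel gripper is mounted at the origin on the work surface. World frame = base frame: x ahead of the robot, y to its left, z up, the work surface at z = 0. Lengths are in m, angles in rad, forces in N, time in s.
With the tool pointing down it reaches from about 0.35 to 0.95 m from the base axis. Payload 17.4 kg.
Tool frame: the origin (TCP) lies at the centre of the arm's flange, where the gripper is bolted on; the fingertips stand 186 mm ahead of it and the grasp point (between the pads) lies 167 mm ahead of it; z points along the fingers, y is the line along which they close (so a half turn about z gives the same grasp; the last joint's range is limited). The gripper opens to 93 mm and grips with 3 to 60 N. Pads are 15 mm wide; open, the fingers measure 128 mm over their backs; the gripper's body (75 mm by 188 mm) begins 65 mm behind the grasp point.
Start: joints at [1.196, 0.116, 1.442, -0, 1.584, -0.038], TCP at [0.223, 0.637, 0.405] pointing down, gripper open.
Joint ranges: [-2.83, 2.83], [-0.83, 2.19], [0.07, 2.5], [-1.14, 4.28], [0.01, 3], [-2.97, 2.97]. Speed limits (rad/s): [1.89, 1.89, 2.22, 3.14, 3.14, 3.14].

### API

Orientations are given as a 3x3 rotation matrix whose columns are the frame's x, y, z axes.
In Python, from station import arm gives the robot as it stands.
- The arm moves only by the tool drive_tool, never from a script. Its argument "motion" is a list of rows, each a list of 7 numbers: the shift along the tool's x, y, z scaled (see below), then the turn, a rotation vector about the tool's x, y, z scaled (see below), then the opening, from 0 (shut) to 1 (fully open). A call has 1 to 20 rows; each row is the pose to reach, as a shift and turn from the pose commanded when the call began, along the tool's axes at that moment, turning the shorter way round; what a row does not reach only later rows make up. The controller multiplies each number of a shift by 300 mm and each number of a turn by 360 degrees. A row lasts 1/8 s, in which the tool goes at most 62.5 mm and 10.7 degrees, less where a joint would pass 70% of its speed; a pose out of reach is approached as far as the arm can. A call with a number of a shift or a turn outside -1 to 1 is refused whole. A call with a gripper value outside its range is refused whole. The fingers move at their own pace and stop on an object; "newtons" is the grip in N (left out, the last holds). Time passes only in rows, so rows that repeat a pose let the fingers close. It gives the time, the measured TCP pose, the force, the opening and the grip force at its end, in the units of the state.
- arm.read_state(): the state, without advancing time (a new reading comes with each control period).
- arm.get_image(name): name is "scene" or "top"; returns the picture (384x512x3 uint8, red, green, blue); there is no depth.
- arm.camera_model(name): a dict with "fx", "fy", "cx", "cy" (pixels), "T" (4x4, takes a point from camera to world coordinates). Camera axes: x right, y down, z forward; pixel columns grow to the right and rows downward; lengths in m; the calibration is good to about 2 mm. A picture is of the moment at which its call begins. camera_model takes no time and is no camera call.
- arm.sign_off(): hands the job in; it is judged then, once.
The state is a dict: "time_s": time; "q": joint angles; "dq": joint speeds; "joint_torque": joint torques, N m; "eef_pos": TCP position; "tool_rot": TCP orientation; "contact_force": force on the tool from outside, world axes, zero at the start; "wrist_torque": the same for the moment, N m; "grip_width": finger opening in m; "grip_force": force on a finger pad.
Only numpy, scipy, OpenCV 4.12 (cv2) and the standard library are available. Lean on these libraries where they do the work, as an engineer would, in place of code of your own. Each camera call takes 0.05 s, during which the arm holds its last target. There are 200 camera calls.

### The job

One of the three spring pins on the step stool's front stretcher stands proud: knock it fully home, like its two neighbours, with a brisk blow or two of the rubber mallet (do not just lean on it). The mallet is put away handle-first in the pigeonholes, so draw it out by its head, stand it on its face wholly on the round cork mat and let go, then take it by the handle to reach in under the stool's top; afterwards stand it on its face wholly on the mat again and let go. Leave everything else where it is and do not touch the pins with the gripper or arm.

Things in the scene. Friction and masses are not known exactly. Their poses are not given: they have to be found in the camera images.
- stool: wooden step stool, fixed, front = its own -x, towards the robot. Origin on the table under the middle pin place. Slatted top 300 mm long (own y), z = 205 to 221 mm, slats at own x -56 to -22, 22 to 56 and 70 to 104 mm. End frames at own y = +-137 mm, 18 mm thick, own x -56 to 104; the front is open between them, 256 mm clear.
- stool_stretcher (a point): middle of the top face of the stool's low front stretcher, z = 50 mm; it is 44 mm deep (own x -22 to 22) and 256 mm long. The three pin places are along it at own y = -78, 0 and +78 mm, in the gap between two slats seen from above; axes as the stool.
- pin_a (a joint): the proud steel spring pin: vertical travel in m, 0 fully up, grows as it is driven down, stop at 0.018 = home, button head sitting on the stretcher. Starts between 0 and 0.004. Resists with about 5 N of friction plus a weak spring (130 N/m) that the friction holds, so it stays where it is driven.
- pin_a_top (a point): centre of the top of that pin's button head (diameter 26, 6 mm thick), z = 74 mm fully up and 56 mm home; it may be in any of the stool's three pin places
- pin_b_top (a point): top of the button head of a like pin, already home (z = 56 mm)
- pin_c_top (a point): top of the button head of another like pin, already home (z = 56 mm)
- mallet: rubber mallet, 0.2 to 0.37 kg, black cylindrical head of diameter 56 and height 70 mm (axis own z) standing steadily by itself on a flat striking face; origin at that lower face's centre. Wooden handle 20 mm wide, 26 mm high, along own +x to 197 mm from the head's axis, its centre line 35 mm above the face. At the start it stands in front of a bay, handle inside.
- mallet_face (a point): centre of the mallet's lower striking face (the body's origin)
- mallet_grip (a point): point on the handle's centre line 118 mm from the head's axis, 35 mm above the lower face; a grip here leaves the gripper's body clear of the stool's top when the head is over a pin
- pigeonholes: plywood box, fixed, 180 mm deep (own x -90 to 90), 276 wide, 120 high, origin centre of its underside; open to own -x (to the robot's right). Bays 84 mm wide at own y = -90, 0, 90 mm, inside z 6 to 112 mm. The mallet's head centre is about 55 mm in front of the opening of one bay; its handle is clear once drawn 150 mm straight out.
- mat_top (a point): centre of the upper face of the round cork mat, diameter 150, 4 mm thick, fixed to the table
- brush: clothes brush, 135 x 50 x 38 mm, dark wood back on black bristles, lying in a bay of the pigeonholes; body origin 52 mm in front of its front end, on its underside (where a mallet's head centre would be); loose, to be left alone
- torch: square torch, 125 mm long, head 44 x 40 mm, lying in a bay of the pigeonholes; body origin 60 mm in front of its front end, on its underside; loose, to be left alone
- polish_tin: flat dark tin, diameter 68, height 26 mm, on the table in front of the stool; origin centre of its underside; loose, to be left alone
- wax_jar: small jar, diameter 56, height 50 mm, between the robot and the mat; origin centre of its underside; loose, to be left alone
- plant_pot: terracotta pot with a succulent, diameter 112, height 90 mm (125 with leaves), behind the mat; origin centre of its underside; loose, to be left alone
- key_bowl: white bowl, diameter 120, height 45 mm, right of and nearer than the stool; origin centre of its underside; loose, to be left alone
- spray_can: white can, diameter 52, height 150 mm, beyond the gap between stool and mat; origin centre of its underside; loose, to be left alone
Things that resemble listed ones, but are neither listed nor needed, are in the scene too. What is shaped like the mallet but purple is not meant.

How it is judged:
By the outcome, as a careful person would: the job done as asked, in the order asked, and still so for the second after the job is handed in, with the robot touching nothing.
It also fails if it takes over 69 s, if anything falls off the work surface, if the arm or the gripper's body presses on something with over 40 N, if the wrist force passes 120 N, or if a joint passes its speed limit or range.

## Working session

There is one attempt and no reset: what is moved stays moved. The work goes in short steps, Python scripts to look and compute and a tool call to move; the robot and the scene stay as the last step left them, time stands still between calls to the robot, and variables do not carry over. Pictures are saved under pics/ and viewed, at most 10 in all, crops included, and the job is handed in when it is done.

Besides the shell and the picture viewer there is one more tool, called after "Emit:" as name([rows], argument=value, ...), one row to a line, values as JSON. drive_tool: Moves the arm, as the interface text tells. Its arguments: {"type":"object","properties":{"motion":{"type":"array"},"newtons":{"type":"number"}},"required":["motion"]}

```bash
mkdir -p pics; ls
python3 - <<'E'
from station import arm
import cv2,json
for n in("scene","top"):
    im=arm.get_image(n); cv2.imwrite(f"pics/{n}0.png",cv2.resize(im[:,:,::-1],(800,600),interpolation=cv2.INTER_CUBIC))
    cv2.imwrite(f"pics/raw_{n}0.png",im[:,:,::-1])
    m=arm.camera_model(n);print(n,m)
s=arm.read_state();print(s)
E
```

```text
pics
scene {'fx': 439.38837774623727, 'fy': 439.38837774623727, 'cx': 263.3865607400491, 'cy': 195.66695138153693, 'T': array([[ 0.98454296,  0.16309896, -0.06382709,  0.59972625],
       [ 0.17501204, -0.93025591,  0.32248214, -0.43052042],
       [-0.00677902, -0.32866802, -0.94442119,  1.31405896],
       [ 0.        ,  0.        ,  0.        ,  1.        ]])}
top {'fx': 391.68174891026393, 'fy': 391.68174891026393, 'cx': 259.0275064102116, 'cy': 187.0946384365034, 'T': array([[ 0.00851284, -0.99744493,  0.07093062,  0.44541935],
       [-0.99994034, -0.00897674, -0.00622402, -0.01280133],
       [ 0.00684484, -0.0708734 , -0.99746183,  1.12291325],
       [ 0.        ,  0.        ,  0.        ,  1.        ]])}
{'time_s': 0.1, 'q': array([ 1.19618122e+00,  1.16448119e-01,  1.44218150e+00, -1.72352615e-05,
        1.58402716e+00, -3.78398576e-02]), 'dq': array([ 0.00076375, -0.00183568, -0.00302768, -0.00034707,  0.00048725,
        0.0006953 ]), 'joint_torque': array([ 2.39042143e-03, -7.22888660e+01, -6.23867083e+01,  7.80331227e-02,
        2.29757675e-02, -1.80227835e-05]), 'eef_pos': array([0.22309091, 0.63708139, 0.40408263]), 'tool_rot': array([[-9.43825097e-01,  3.30445224e-01, -3.73342732e-04],
       [ 3.30445434e-01,  9.43824571e-01, -9.96639267e-04],
       [ 2.30353582e-05, -1.06402255e-03, -9.99999434e-01]]), 'contact_force': array([-0.48766084, -0.71458348, -0.31675259]), 'wrist_torque': array([-0.05576274,  0.03873713,  0.05506407]), 'grip_force': 0.0, 'grip_width': 0.09300398651210018}
```

View pics/scene0.png

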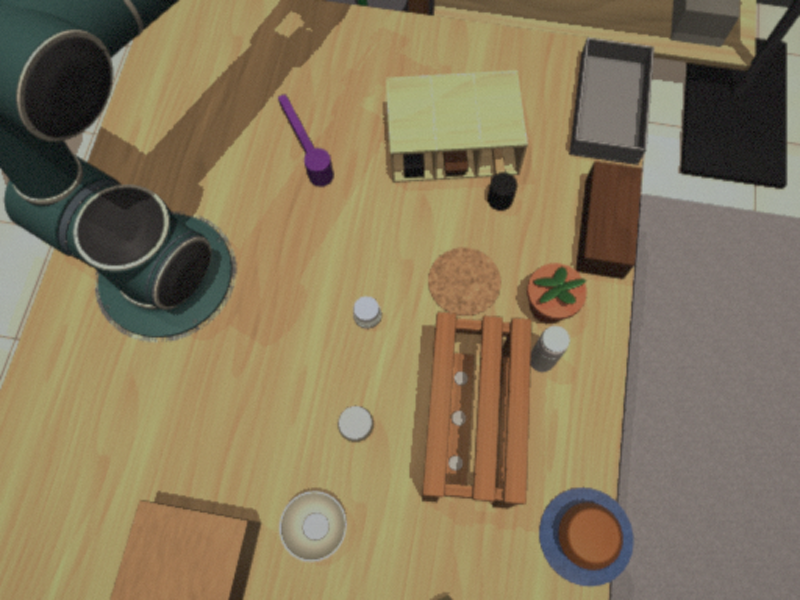

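View pics/top0.png

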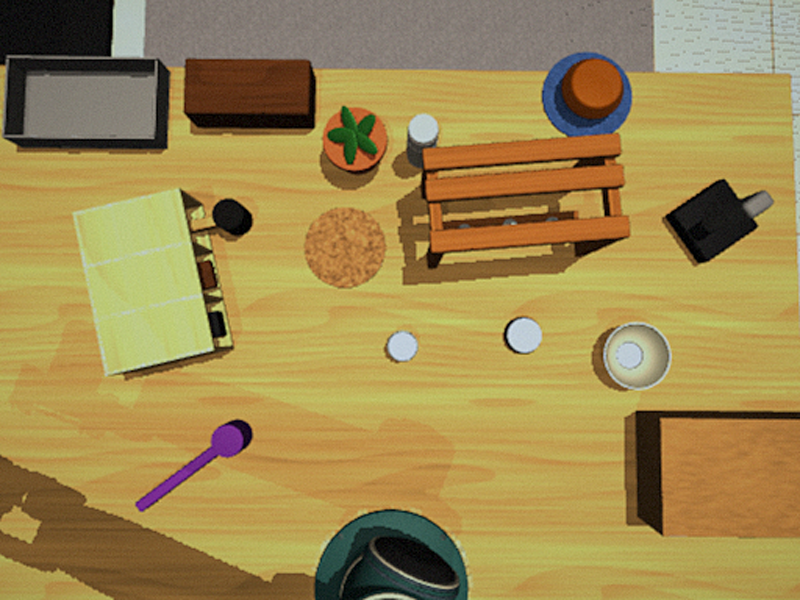

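The pictures show the mallet in front of the far (left-in-scene-right) bay, head at scene (502,190) and top (232,217). The mat is at scene (465,281) and top (345,247). The pins sit in the stool's front gap at scene (460,378), (458,418) and (455,462). I'll enlarge these areas.

```bash
cat > h.py <<'E'
import numpy as np
from station import arm
def ray(n,uv):
    m=arm.camera_model(n);T=m["T"]
    d=T[:3,:3]@np.array([(uv[0]-m["cx"])/m["fx"],(uv[1]-m["cy"])/m["fy"],1]);return T[:3,3],d
def at(n,uv,z):
    o,d=ray(n,uv);return o+d*(z-o[2])/d[2]
def proj(n,p):
    m=arm.camera_model(n);T=m["T"];c=T[:3,:3].T@(np.array(p)-T[:3,3]);return np.array([m["fx"]*c[0]/c[2]+m["cx"],m["fy"]*c[1]/c[2]+m["cy"]])
def tri(a,b):
    (o1,d1),(o2,d2)=ray("scene",a),ray("top",b)
    A=np.c_[d1,-d2];t=np.linalg.lstsq(A,o2-o1,rcond=None)[0]
    p,q=o1+t[0]*d1,o2+t[1]*d2;return (p+q)/2,np.linalg.norm(p-q)
E
python3 - <<'E'
import cv2,numpy as np
s=cv2.imread("pics/raw_scene0.png");t=cv2.imread("pics/raw_top0.png")
r=lambda im,x,y,w,h,k:cv2.resize(im[y:y+h,x:x+w],None,fx=k,fy=k,interpolation=cv2.INTER_CUBIC)
a=r(s,265,195,80,130,4.6)[:600]; cv2.imwrite("pics/c1.png",a)
# scene bay/mallet x240-345,y40-210 ; top
b=r(s,240,90,100,115,4); c=r(t,120,115,100,115,4)
cv2.imwrite("pics/c2.png",np.hstack([b,c]))
cv2.imwrite("pics/c3.png",r(t,256,80,155,100,5))
E
```

```text
(no output)
```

View pics/c1.png

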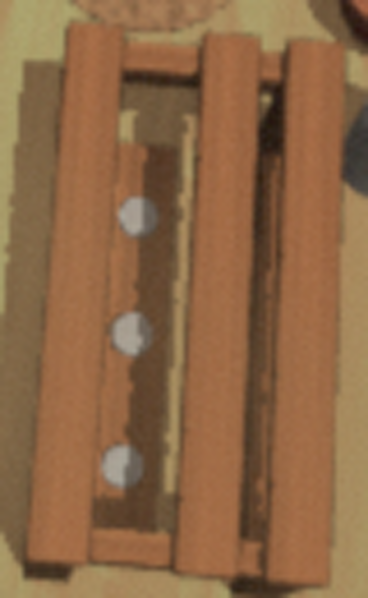

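View pics/c2.png

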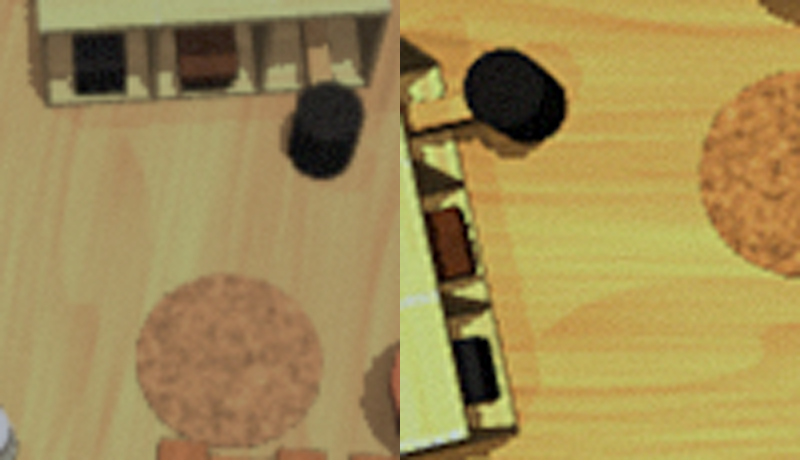

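View pics/c3.png

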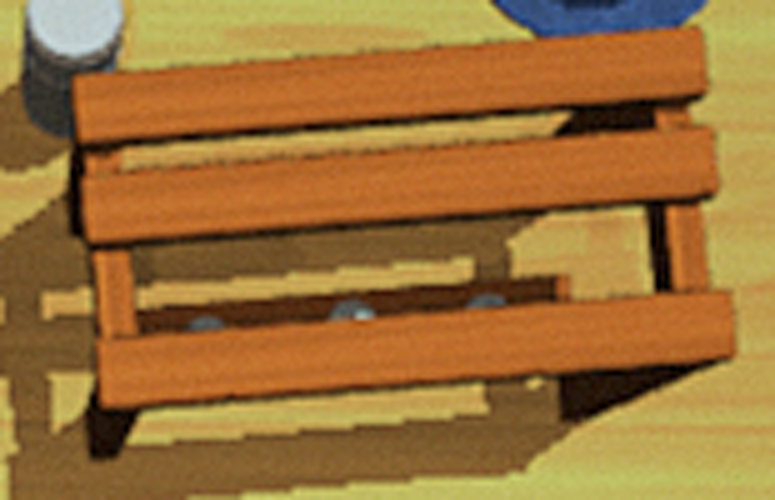

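The crops show the slat corners, the three pin heads in scene crop 1 at (137,216), (131,333) and (121,466), and the mallet, whose head top is near (330,110) in the scene crop and (505,83) in the top crop. Next I'll fit the poses.

Run:
```python
from h import *
import cv2
from scipy.optimize import least_squares
xs=[(-56,-22),(22,56),(70,104)]
T=[[(98,342),(735,292),(103,407),(735,355)],[(80,178),(715,128),(90,243),(718,192)],[(75,75),(703,28),(78,145),(707,98)]]
S=[[(70,25),(125,27),(28,560),(88,562)],[(205,35),(260,37),(175,572),(235,575)],[(288,40),(345,42),(267,582),(328,585)]]
obs=[]
for (a,b),t,s in zip(xs,T,S):
    for (u,v),p in zip(t,[(b,150),(b,-150),(a,150),(a,-150)]): obs.append(("top",(u/5+256,v/5+80),p))
    for (u,v),p in zip(s,[(a,150),(b,150),(a,-150),(b,-150)]): obs.append(("scene",(u/4.6+265,v/4.6+195),p))
def w(P,p,z):
    c,s=np.cos(P[2]),np.sin(P[2]);x,y=np.array(p)/1e3
    return [P[0]+c*x-s*y,P[1]+s*x+c*y,z]
def f(P,sel=("top","scene")): return np.concatenate([proj(n,w(P,p,.221))-uv for n,uv,p in obs if n in sel])
for sel in (("top",),("scene",),("top","scene")):
    r=least_squares(f,[.63,-.25,0],args=(sel,),loss="soft_l1");print(sel,r.x,np.abs(f(r.x,sel)).mean())
P=r.x
for (u,v),y in zip([(137,216),(131,333),(121,466)],[78,0,-78]):
    uv=np.array([u/4.6+265,v/4.6+195])
    print(y,uv,"home",proj("scene",w(P,(0,y),.056)),"up",proj("scene",w(P,(0,y),.072)),w(P,(0,y),.072))
for (u,v),y in zip([(205,325),(352,310),(488,302)],[78,0,-78]):
    print("top",y,(u/5+256,v/5+80),proj("top",w(P,(0,y),.056)),proj("top",w(P,(0,y),.072)))
# mat
im=cv2.imread("pics/raw_scene0.png");
print("mat",at("scene",(240+229/4,90+360/4),.004), at("top",(345/1.5625,247/1.5625),.004))
# mallet head top
print("mallet",tri((240+331/4,90+113/4),(120+(505-400)/4,115+83/4)), at("scene",(240+331/4,90+113/4),.07),at("top",(120+(505-400)/4,115+83/4),.07))
# handle direction: pts at z=.048
for n,a in (("scene",(319,45)),("scene",(317,82)),("top",(418,115)),("top",(462,108))):
    k=(240+a[0]/4,90+a[1]/4) if n=="scene" else (120+(a[0]-400)/4,115+a[1]/4)
    print(n,at(n,k,.048))
# box top front corners z=.12  (top view 800 scaled)
c=[at("top",(u/1.5625,v/1.5625),.12) for u,v in [(180,189),(213,356),(75,212),(106,374)]];print(np.round(c,3))
```

```text
('top',) [ 0.63658254 -0.20165718  0.08961688] 0.6131530455078563
('scene',) [ 0.63830947 -0.20384187  0.08970693] 0.5824421596264683
('top', 'scene') [ 0.63749448 -0.20267857  0.09014255] 0.6684700353695643
78 [294.7826087  241.95652174] home [294.9444967  241.59350478] up [295.28256294 240.32016342] [np.float64(0.6304728801407375), np.float64(-0.12499525563642452), 0.072]
0 [293.47826087 267.39130435] home [293.25177875 268.13957909] up [293.57621443 267.16256734] [np.float64(0.6374944807904076), np.float64(-0.20267856867285824), 0.072]
-78 [291.30434783 296.30434783] home [291.48908651 295.78302615] up [291.79845349 295.12835333] [np.float64(0.6445160814400777), np.float64(-0.280361881709292), 0.072]
top 78 (297.0, 145.0) [297.7076413  147.87020152] [298.32926439 146.86258899]
top 0 (326.4, 142.0) [325.89156621 145.61668561] [326.93573515 144.57617184]
top -78 (353.6, 140.4) [354.02426132 143.36726591] [355.48942816 142.29397304]
mat [0.60847983 0.08767721 0.004     ] [0.60768432 0.09091467 0.004     ]
mallet (array([0.65776375, 0.28953579, 0.06244925]), np.float64(0.002304930879518891)) [0.65643537 0.28447705 0.07      ] [0.65728211 0.28799838 0.07      ]
scene [0.63941612 0.35810593 0.048     ]
scene [0.64242702 0.32351245 0.048     ]
top [0.6387221  0.35368825 0.048     ]
top [0.64391212 0.32347377 0.048     ]
[[0.685 0.355 0.12 ]
 [0.41  0.292 0.12 ]
 [0.645 0.527 0.12 ]
 [0.38  0.464 0.12 ]]
```

The middle pin is the proud one: it's off its home prediction by about 1 px in both views, while its neighbours fit home. It stands at (0.6375, -0.2027), with the stool yawed 0.09. The mallet head is near (0.654, 0.287) with the handle at about 103°, and the mat is at (0.608, 0.089). I'll work out the first moves.

```bash
cat >> h.py <<'E'
from scipy.spatial.transform import Rotation as R
def st(): 
    s=arm.read_state();return s["eef_pos"],s["tool_rot"],s
def rot(phi):
    y=np.array([np.cos(phi),np.sin(phi),0]);z=np.array([0,0,-1.]);return np.c_[np.cross(y,z),y,z]
def plan(*targets):
    "targets (x,y,z grasp point, phi): scaled row from present pose"
    p,M,s=st();print("t",round(s["time_s"],2),"grasp",(p+.167*M[:,2]).round(4),"phi",round(np.arctan2(M[1,1],M[0,1]),4),"w",round(s["grip_width"],4))
    for g in targets:
        N=rot(g[3]);t=np.array(g[:3])-.167*N[:,2]
        print(np.round(M.T@(t-p)/.3,4),np.round(R.from_matrix(M.T@N).as_rotvec()/(2*np.pi),4))
E
python3 -c "
from h import *
plan((.45,.5,.237,.75),(.654,.287,.17,.232))"
```

```text
t 0.1 grasp [0.223  0.6369 0.2371] phi 1.234 w 0.093
[-8.649e-01 -1.813e-01  4.000e-04] [-0.0002  0.      0.077 ]
[-1.7413 -0.6265  0.2242] [-2.000e-04  1.000e-04  1.595e-01]
```

Emit:
drive_tool([
  [-0.865,-0.18,0,0,0,0.077,1],
  [-0.865,-0.18,0,0,0,0.077,1],
  [-0.865,-0.18,0,0,0,0.077,1],
  [-0.865,-0.18,0,0,0,0.077,1],
  [-0.865,-0.18,0,0,0,0.077,1],
  [-0.865,-0.18,0,0,0,0.077,1],
  [-0.865,-0.18,0,0,0,0.077,1],
  [-0.865,-0.18,0,0,0,0.077,1],
], newtons=40)

```text
time_s: 1.1
eef_pos: [0.449, 0.5012, 0.4048]
tool_rot: [[-0.683, 0.73, -0.0], [0.73, 0.683, 0.0], [0.0, -0.0, -1.0]]
contact_force: [-0.0, 0.9, 0.9]
grip_width: 0.0929
grip_force: 0.0
```

```bash
python3 -c "
from h import *
plan((.654,.287,.16,.232))"
```

```text
t 1.1 grasp [0.449  0.5013 0.2378] phi 0.7519 w 0.0929
[-0.9884  0.0114  0.2591] [-0.     -0.      0.0827]
```

Emit:
drive_tool([
  [-0.988,0.011,0.1,0,0,0.083,1],
  [-0.988,0.011,0.1,0,0,0.083,1],
  [-0.988,0.011,0.1,0,0,0.083,1],
  [-0.988,0.011,0.1,0,0,0.083,1],
  [-0.988,0.011,0.1,0,0,0.083,1],
  [-0.988,0.011,0.259,0,0,0.083,1],
  [-0.988,0.011,0.259,0,0,0.083,1],
  [-0.988,0.011,0.259,0,0,0.083,1],
])

```text
time_s: 2.1
eef_pos: [0.6543, 0.2868, 0.3288]
tool_rot: [[-0.228, 0.974, 0.001], [0.974, 0.228, 0.001], [0.0, 0.001, -1.0]]
contact_force: [0.3, 0.1, 0.5]
grip_width: 0.093
grip_force: 0.0
```

Run:
```python
from h import *
import cv2
plan((.654,.287,.05,.232))
s=arm.get_image("scene")[:,:,::-1];t=arm.get_image("top")[:,:,::-1]
r=lambda im,x,y,w,h,k:cv2.resize(im[y:y+h,x:x+w],None,fx=k,fy=k,interpolation=cv2.INTER_CUBIC)
cv2.imwrite("pics/d1.png",np.hstack([r(s,270,80,100,110,4),r(t,100,85,100,110,4)]))
```

```text
t 2.1 grasp [0.6544 0.2869 0.1618] phi 0.23 w 0.093
[ 0.0008 -0.0011  0.3728] [ 0.0002 -0.     -0.0003]
```

View pics/d1.png

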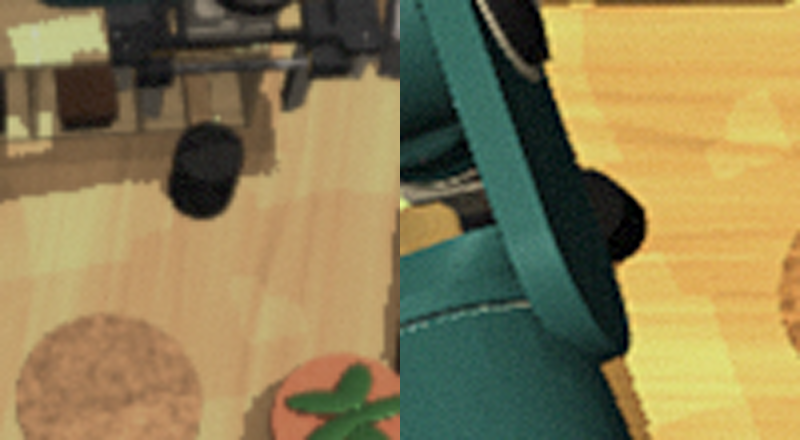

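The open fingers straddle the head: finger tips at (152,100) and (293,105), head top at (211,153) in the left crop. I'll go down and grip.

Emit:
drive_tool([
  [0,0,0.15,0,0,0,1],
  [0,0,0.25,0,0,0,1],
  [0,0,0.33,0,0,0,1],
  [0,0,0.373,0,0,0,1],
  [0,0,0.373,0,0,0,1],
  [0,0,0.373,0,0,0,0.3],
  [0,0,0.373,0,0,0,0.3],
  [0,0,0.373,0,0,0,0.3],
  [0,0,0.373,0,0,0,0.3],
  [0,0,0.373,0,0,0,0.3],
])

```text
time_s: 3.45
eef_pos: [0.6548, 0.2858, 0.2155]
tool_rot: [[-0.227, 0.974, 0.001], [0.974, 0.227, 0.0], [0.0, 0.001, -1.0]]
contact_force: [2.9, -0.8, 2.1]
grip_width: 0.0553
grip_force: 40.0
```

Emit:
drive_tool([
  [0,0,-0.03,0,0,0,0.3],
  [-0.06,0,-0.05,0,0,0,0.3],
  [-0.14,0,-0.05,0,0,0,0.3],
  [-0.22,0,-0.05,0,0,0,0.3],
  [-0.3,0,-0.05,0,0,0,0.3],
  [-0.38,0,-0.05,0,0,0,0.3],
  [-0.46,0,-0.05,0,0,0,0.3],
  [-0.54,0,-0.05,0,0,0,0.3],
  [-0.58,0,-0.05,0,0,0,0.3],
  [-0.58,0,-0.05,0,0,0,0.3],
  [-0.58,0,-0.05,0,0,0,0.3],
])

```text
time_s: 4.82
eef_pos: [0.694, 0.1169, 0.2301]
tool_rot: [[-0.227, 0.974, -0.0], [0.974, 0.227, 0.0], [0.0, -0.0, -1.0]]
contact_force: [1.1, -0.5, -3.5]
grip_width: 0.0557
grip_force: 40.0
```

```bash
python3 -c "
from h import *
plan((.608,.089,.12,1.661),(.608,.089,.054,1.661))"
```

```text
t 4.83 grasp [0.694  0.1169 0.0631] phi 0.2291 w 0.0557
[-0.0253 -0.3003 -0.1897] [ 0.     -0.     -0.2279]
[-0.0253 -0.3002  0.0303] [ 0.     -0.     -0.2279]
```

Emit:
drive_tool([
  [0,0,-0.19,0,0,0,0.3],
  [-0.025,-0.15,-0.19,0,0,-0.03,0.3],
  [-0.025,-0.3,-0.19,0,0,-0.06,0.3],
  [-0.025,-0.3,-0.19,0,0,-0.09,0.3],
  [-0.025,-0.3,-0.19,0,0,-0.12,0.3],
  [-0.025,-0.3,-0.19,0,0,-0.15,0.3],
  [-0.025,-0.3,-0.19,0,0,-0.18,0.3],
  [-0.025,-0.3,-0.19,0,0,-0.21,0.3],
  [-0.025,-0.3,-0.19,0,0,-0.228,0.3],
  [-0.025,-0.3,-0.1,0,0,-0.228,0.3],
  [-0.025,-0.3,-0.03,0,0,-0.228,0.3],
  [-0.025,-0.3,0.015,0,0,-0.228,0.3],
  [-0.025,-0.3,0.03,0,0,-0.228,0.3],
  [-0.025,-0.3,0.034,0,0,-0.228,0.3],
  [-0.025,-0.3,0.034,0,0,-0.228,0.3],
])

```text
time_s: 6.7
eef_pos: [0.6083, 0.0886, 0.2206]
tool_rot: [[-0.996, -0.09, 0.001], [-0.09, 0.996, 0.0], [-0.001, 0.0, -1.0]]
contact_force: [0.1, -0.2, -2.5]
grip_width: 0.0554
grip_force: 40.0
```

```bash
python3 -c "
from h import *
plan((.608,.089,.054,1.661));print(st()[2]['contact_force'])"
```

```text
t 6.7 grasp [0.6085 0.0886 0.0536] phi 1.6612 w 0.0554
[ 0.0009  0.0014 -0.0014] [0.     0.0001 0.    ]
[ 0.08967721 -0.22495495 -2.482297  ]
```

Emit:
drive_tool([
  [0,0,0.004,0,0,0,0.3],
  [0,0,0.006,0,0,0,0.3],
  [0,0,0.006,0,0,0,0.3],
  [0,0,0.006,0,0,0,1],
  [0,0,0.006,0,0,0,1],
  [0,0,0.006,0,0,0,1],
  [0,0,0.006,0,0,0,1],
  [0,0,-0.1,0,0,0,1],
  [0,0,-0.2,0,0,0,1],
  [0,0,-0.35,0,0,0,1],
  [0,0,-0.4,0,0,0,1],
  [0.3,0,-0.4,0,0,0,1],
  [0.4,0,-0.4,0,0,0,1],
  [0.4,0,-0.4,0,0,0,1],
])

```text
time_s: 8.45
eef_pos: [0.486, 0.0776, 0.3397]
tool_rot: [[-0.996, -0.091, 0.001], [-0.091, 0.996, 0.0], [-0.001, 0.0, -1.0]]
contact_force: [-0.2, 0.3, 1.3]
grip_width: 0.0927
grip_force: 0.0
```

Run:
```python
from h import *
import cv2
plan((.491,.078,.039,1.661))
s=arm.get_image("scene")[:,:,::-1];t=arm.get_image("top")[:,:,::-1]
r=lambda im,x,y,w,h,k:cv2.resize(im[y:y+h,x:x+w],None,fx=k,fy=k,interpolation=cv2.INTER_CUBIC)
cv2.imwrite("pics/d2.png",np.hstack([r(s,230,130,120,90,3.3),r(t,165,110,120,90,3.3)]))
```

```text
t 8.45 grasp [0.4861 0.0776 0.1727] phi 1.6614 w 0.0927
[-1.660e-02 -1.000e-04  4.458e-01] [0.     0.0001 0.0001]
```

View pics/d2.png

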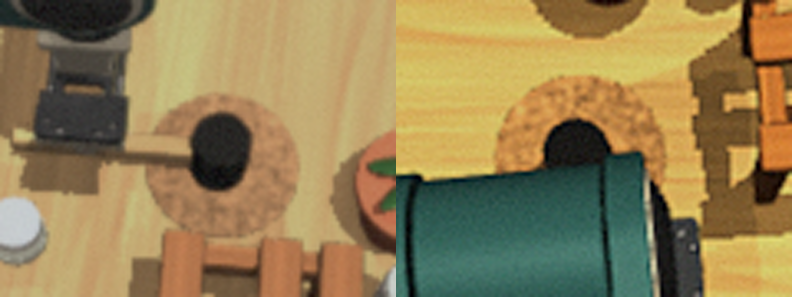

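The mallet stands on the mat: head top at (222,140), handle running to (20,139) in the left crop. I'll check its pose in numbers.

Run:
```python
from h import *
c=lambda u,v:(230+u/3.3,130+v/3.3)
for uv,z in (((223,140),.074),((20,138),.052),((185,150),.052)): print(at("scene",c(*uv),z))
h=np.array([.608,.0888]);d=np.array([-.996,-.0905])
for l,z in((0,.074),(30,.052),(197,.052)): print(l,(proj("scene",[*(h+d*l/1e3),z])-[230,130])*3.3)
```

```text
[0.60527904 0.08459865 0.074     ]
[0.41725099 0.06289142 0.052     ]
[0.57186391 0.07762317 0.052     ]
0 [226.60011146 136.3134336 ]
30 [193.01830193 142.80906124]
197 [ 15.98578087 129.24341141]
```

Emit:
drive_tool([
  [-0.01,0,0.15,0,0,0,1],
  [-0.01,0,0.3,0,0,0,1],
  [-0.01,0,0.42,0,0,0,1],
  [-0.01,0,0.446,0,0,0,1],
  [-0.01,0,0.446,0,0,0,1],
  [-0.01,0,0.446,0,0,0,0],
  [-0.01,0,0.446,0,0,0,0],
  [-0.01,0,0.446,0,0,0,0],
  [-0.01,0,0.446,0,0,0,0],
  [-0.01,0,0.446,0,0,0,0],
  [-0.01,0,0.446,0,0,0,0],
  [-0.01,0,0.446,0,0,0,0],
], newtons=60)

```text
time_s: 10.05
eef_pos: [0.4916, 0.078, 0.2061]
tool_rot: [[-0.996, -0.09, -0.0], [-0.09, 0.996, -0.0], [0.0, -0.0, -1.0]]
contact_force: [-0.1, 0.5, -0.6]
grip_width: 0.0277
grip_force: 0.0
```

```bash
python3 -c "
from h import *
d=np.array([-.996,-.0905]);p=np.array([.638,-.2015])
a=p+d*.118;b=p+d*.245
plan((.489,.078,.11,1.661),(.40,.07,.14,1.661),(*b,.14,1.661));print(a,b,st()[2]['grip_force'])"
```

```text
t 10.05 grasp [0.4916 0.078  0.0391] phi 1.6613 w 0.0277
[ 0.0087  0.0007 -0.2363] [-0. -0.  0.]
[ 0.3066  0.0009 -0.3362] [-0. -0.  0.]
[ 0.415  -0.9722 -0.3362] [-0. -0.  0.]
[ 0.520472 -0.212179] [ 0.39398   -0.2236725] 0.0
```

Emit:
drive_tool([
  [0,0,0,0,0,0,0],
  [0,0,0,0,0,0,0],
  [0,0,0,0,0,0,0],
  [0,0,0,0,0,0,0],
  [0,0,-0.1,0,0,0,0],
  [0,0,-0.2,0,0,0,0],
  [0.1,0,-0.3,0,0,0,0],
  [0.2,0,-0.336,0,0,0,0],
  [0.307,0,-0.336,0,0,0,0],
  [0.307,0,-0.336,0,0,0,0],
  [0.307,0,-0.336,0,0,0,0],
], newtons=60)

```text
time_s: 11.42
eef_pos: [0.4001, 0.0697, 0.3069]
tool_rot: [[-0.996, -0.09, 0.0], [-0.09, 0.996, -0.0], [-0.0, -0.0, -1.0]]
contact_force: [0.3, -0.3, -2.2]
grip_width: 0.0199
grip_force: 60.0
```

Run:
```python
from h import *
import cv2
s=arm.get_image("scene")[:,:,::-1]
x=st()[2];print(x["wrist_torque"],x["contact_force"])
d=np.array([-.996,-.0905]);p=np.array([.638,-.2015])
plan((*(p+d*.245),.14,1.661))
print([(proj("scene",q)-[200,130])*5 for q in ([.518,.081,.175],[.518,.081,.105],[.322,.063,.153])])
cv2.imwrite("pics/d3.png",cv2.resize(s[130:240,200:350],None,fx=5,fy=5,interpolation=cv2.INTER_CUBIC))
```

```text
[0.00470528 0.28864113 0.00817949] [ 0.74801521 -0.89363105 -3.51862461]
t 11.47 grasp [0.4003 0.0697 0.1398] phi 1.6612 w 0.02
[ 1.093e-01 -9.721e-01 -6.000e-04] [-0. -0.  0.]
[array([346.52267658, 125.90383277]), array([345.82631247, 174.62753146]), array([  7.78469474, 116.48436034])]
```

View pics/d3.png

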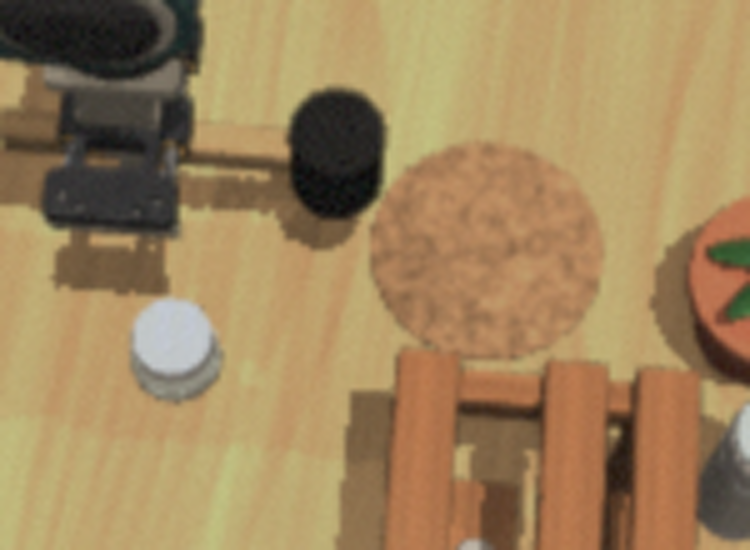

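Held level with no droop; the head top is at (337,133), about 113 mm ahead of the grip. I'll move across in front of the stool.

Emit:
drive_tool([
  [0.1,0,0,0,0,0,0],
  [0.11,-0.15,0,0,0,0,0],
  [0.11,-0.3,0,0,0,0,0],
  [0.11,-0.45,0,0,0,0,0],
  [0.11,-0.6,0,0,0,0,0],
  [0.11,-0.75,0,0,0,0,0],
  [0.11,-0.9,0,0,0,0,0],
  [0.11,-0.965,0,0,0,0,0],
  [0.11,-0.965,0,0,0,0,0],
  [0.11,-0.965,0,0,0,0,0],
])

```text
time_s: 12.72
eef_pos: [0.3934, -0.221, 0.3067]
tool_rot: [[-0.996, -0.091, -0.0], [-0.091, 0.996, 0.001], [0.0, 0.001, -1.0]]
contact_force: [-0.9, 0.3, -2.7]
grip_width: 0.0198
grip_force: 60.0
```

```bash
python3 -c "
from h import *
d=np.array([-.996,-.0905]);p=np.array([.638,-.200])
g=p+d*.113
plan((*g,.147,1.661),(*g,.091,1.661));print(st()[2]['q'])"
```

```text
t 12.72 grasp [ 0.3933 -0.2209  0.1397] phi 1.6616 w 0.0198
[-0.4417 -0.0042 -0.0245] [ 0.0001 -0.0001  0.0001]
[-0.4417 -0.0043  0.1622] [ 0.0001 -0.0001  0.0001]
[-5.68452687e-01 -3.50104936e-01  2.02669364e+00  2.10074099e-04
  1.46566729e+00 -2.23010831e+00]
```

Emit:
drive_tool([
  [-0.1,-0.004,-0.024,0,0,0,0],
  [-0.2,-0.004,-0.024,0,0,0,0],
  [-0.3,-0.004,-0.024,0,0,0,0],
  [-0.4,-0.004,-0.024,0,0,0,0],
  [-0.442,-0.004,-0.024,0,0,0,0],
  [-0.442,-0.004,-0.024,0,0,0,0],
  [-0.442,-0.004,-0.024,0,0,0,0],
])

```text
time_s: 13.6
eef_pos: [0.5247, -0.2106, 0.3142]
tool_rot: [[-0.996, -0.09, -0.0], [-0.09, 0.996, -0.0], [0.0, -0.0, -1.0]]
contact_force: [-0.1, 0.5, -2.5]
grip_width: 0.0195
grip_force: 60.0
```

Run:
```python
from h import *
import cv2
d=np.array([-.996,-.0905]);p=np.array([.638,-.200]);g=p+d*.113
plan((*g,.147,1.661),(*g,.089,1.661))
s=arm.get_image("scene")[:,:,::-1]
x=st()[2];print(x["contact_force"],x["wrist_torque"])
k=5;im=cv2.resize(s[200:310,230:350],None,fx=k,fy=k,interpolation=cv2.INTER_CUBIC)
cv2.imwrite("pics/e1.png",im)
print((proj("scene",[.638,-.2035,.182])-[230,200])*k)
```

```text
t 13.6 grasp [ 0.5247 -0.2106  0.1472] phi 1.6614 w 0.0195
[-0.0026  0.001   0.0008] [-0.     -0.      0.0001]
[-0.0027  0.001   0.1941] [-0.     -0.      0.0001]
[ 0.24422024 -0.06412388 -2.60690109] [ 0.01159782  0.29402866 -0.04733151]
[330.92219206 300.43814993]
```

View pics/e1.png

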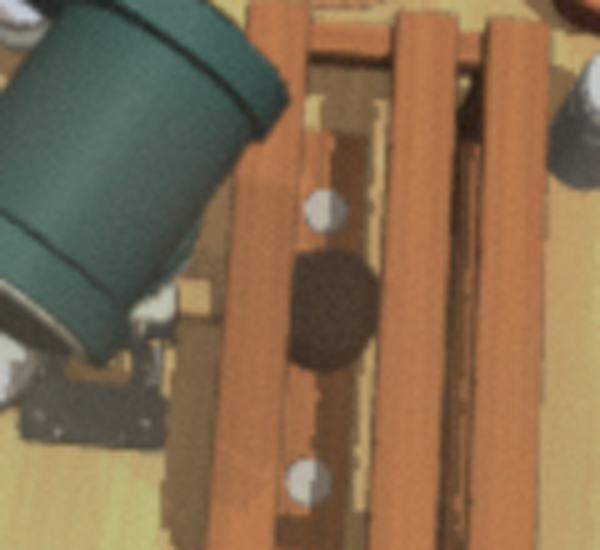

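The head is over the middle pin (disc centred about (326,302)), with its neighbours visible at (324,210) and (307,481). Striking now.

Emit:
drive_tool([
  [-0.008,0,-0.02,0,0,0,0],
  [-0.008,0,-0.02,0,0,0,0],
  [-0.008,0,0.188,0,0,0,0],
  [-0.008,0,0.194,0,0,0,0],
])

```text
time_s: 14.15
eef_pos: [0.527, -0.2104, 0.2532]
tool_rot: [[-0.996, -0.09, -0.004], [-0.09, 0.996, 0.002], [0.004, 0.002, -1.0]]
contact_force: [-0.0, -0.0, -2.0]
grip_width: 0.0198
grip_force: 60.0
```

```bash
python3 -c "
from h import *
plan();x=st()[2];print(x['contact_force'],x['wrist_torque'])"
```

```text
t 14.15 grasp [ 0.5263 -0.2101  0.0862] phi 1.661 w 0.0198
[-0.01316303 -0.01949298 -2.0248887 ] [0.0859592  0.29550127 0.04716407]
```

Emit:
drive_tool([
  [0,0,0,0,0,0,0],
  [0,0,0,0,0,0,0],
])

```text
time_s: 14.4
eef_pos: [0.5281, -0.2107, 0.2579]
tool_rot: [[-0.996, -0.09, 0.002], [-0.09, 0.996, -0.001], [-0.002, -0.001, -1.0]]
contact_force: [-0.4, -0.8, -3.5]
grip_width: 0.0197
grip_force: 60.0
```

```bash
python3 -c "
from h import *
plan();x=st()[2];print(x['contact_force'],x['wrist_torque'])"
```

```text
t 14.4 grasp [ 0.5283 -0.2109  0.0909] phi 1.6613 w 0.0197
[-0.35748348 -0.83926342 -3.47441417] [ 0.02088481  0.28092584 -0.01989717]
```

Emit:
drive_tool([
  [0,0,-0.2,0,0,0,0],
  [0,0,-0.2,0,0,0,0],
  [0,0,-0.2,0,0,0,0],
  [0,0,0,0,0,0,0],
  [0,0,0.008,0,0,0,0],
])

```text
time_s: 15.02
eef_pos: [0.5268, -0.2102, 0.2497]
tool_rot: [[-0.996, -0.09, -0.006], [-0.09, 0.996, 0.003], [0.006, 0.003, -1.0]]
contact_force: [-0.1, -0.7, -2.5]
grip_width: 0.0199
grip_force: 60.0
```

```bash
python3 -c "
from h import *
plan();x=st()[2];print(x['contact_force'],x['wrist_torque'])"
```

```text
t 15.03 grasp [ 0.5259 -0.2098  0.0827] phi 1.6611 w 0.0199
[-0.10601737 -0.6609448  -2.49511282] [0.01066946 0.33429235 0.08157544]
```

Emit:
drive_tool([
  [0,0,-0.1,0,0,0,0],
  [0,0,-0.2,0,0,0,0],
  [0,0,-0.2,0,0,0,0],
  [0.1,0,-0.2,0,0,0,0],
  [0.2,0,-0.2,0,0,0,0],
  [0.3,0,-0.2,0,0,0,0],
  [0.4,0,-0.2,0,0,0,0],
  [0.44,0,-0.2,0,0,0,0],
  [0.44,0,-0.2,0,0,0,0],
])

```text
time_s: 16.15
eef_pos: [0.3961, -0.2226, 0.3135]
tool_rot: [[-0.996, -0.09, 0.0], [-0.09, 0.996, -0.0], [-0.0, -0.0, -1.0]]
contact_force: [-0.3, 0.3, -2.7]
grip_width: 0.0195
grip_force: 60.0
```

Run:
```python
from h import *
import cv2
plan()
s=arm.get_image("scene")[:,:,::-1];t=arm.get_image("top")[:,:,::-1]
cv2.imwrite("pics/f_scene.png",s);cv2.imwrite("pics/f_top.png",t)
s0=cv2.imread("pics/raw_scene0.png");t0=cv2.imread("pics/raw_top0.png")
# pin centroids: bright greyish pixels near each pin, before and after
def cen(im,c,r=7):
    x,y=np.round(c).astype(int);k=8
    w=cv2.resize(im[y-r:y+r+1,x-r:x+r+1],None,fx=k,fy=k,interpolation=cv2.INTER_CUBIC)
    h=cv2.cvtColor(w,cv2.COLOR_BGR2HSV);m=((h[...,1]<70)&(h[...,2]>70)).astype(np.uint8)
    n,l,S,C=cv2.connectedComponentsWithStats(m);i=1+np.argmax(S[1:,4])
    return (C[i]+.5)/k-.5+[x-r,y-r],S[i,4]/64
for c in ((294.8,242),(293.5,267.4),(291.3,296.3)): print(cen(s0,c),cen(s,c))
r=lambda im,x,y,w,h,k:cv2.resize(im[y:y+h,x:x+w],None,fx=k,fy=k,interpolation=cv2.INTER_CUBIC)
a=r(s,215,205,100,110,5);b=r(s0,275,205,40,110,5)
cv2.imwrite("pics/f.png",np.hstack([a,b]))
```

```text
t 16.15 grasp [ 0.3961 -0.2226  0.1465] phi 1.6606 w 0.0195
(array([294.5061735 , 241.68881654]), np.float64(54.890625)) (array([294.51283466, 241.69440686]), np.float64(54.859375))
(array([293.10041454, 267.17822066]), np.float64(61.25)) (array([292.78299581, 268.27042598]), np.float64(55.9375))
(array([291.07903721, 295.88281446]), np.float64(62.359375)) (array([291.08150603, 295.87451307]), np.float64(62.171875))
```

View pics/f.png

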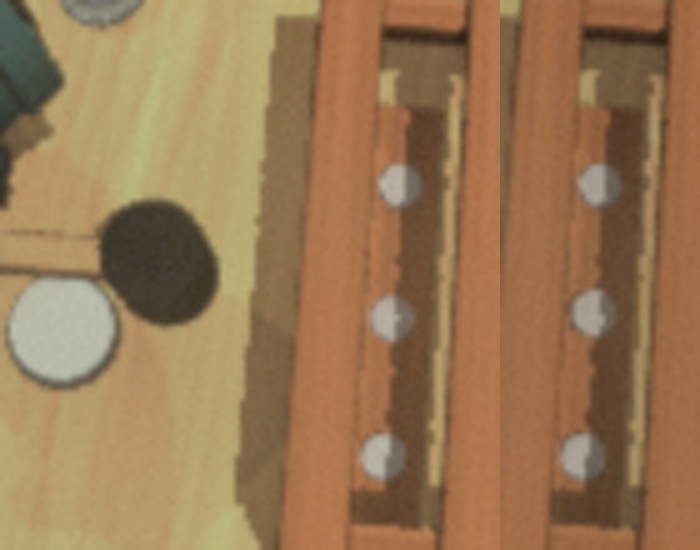

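The pin has gone down: its image moved (-0.32, +1.09) px, about 17.5–18 mm, and now sits within 0.5 mm of home. The neighbours haven't moved. The mallet has pitched a little in the grip, so I'll fit the angle from the head's silhouette to set it down level.

```bash
cat > fit.py <<'E'
from h import *
import cv2
from scipy.optimize import minimize
def fit(im,x0,y0,w,h,k=4):
    p,M,_=st();G=p+.167*M[:,2]
    c=cv2.resize(im[y0:y0+h,x0:x0+w],None,fx=k,fy=k,interpolation=cv2.INTER_CUBIC)
    m=(c.max(2)<85).astype(np.uint8)
    n,l,S,C=cv2.connectedComponentsWithStats(m);i=1+np.argmax(S[1:,4]);m=(l==i).astype(np.uint8)
    print("area",S[i],C[i])
    f=-M[:,0];f=np.array([f[0],f[1],0]);f/=np.linalg.norm(f);z=np.array([0,0,1.]);s=np.cross(z,f)
    a=np.linspace(0,2*np.pi,40)
    def sil(P):
        L,th,dy,dz=P[0]/1e3,P[1]/100,P[2]/1e3,0
        F=np.cos(th)*f+np.sin(th)*z;Z=-np.sin(th)*f+np.cos(th)*z
        H=G+L*F+dy*s
        pts=[H+Z*q+.028*(np.cos(t)*F+np.sin(t)*s) for q in(-.035,.035) for t in a]
        uv=np.array([(proj("scene",q)-[x0,y0]+.5)*k-.5 for q in pts],np.float32)
        o=np.zeros_like(m);cv2.fillConvexPoly(o,np.round(cv2.convexHull(uv)*16).astype(np.int32),1,shift=4);return o
    cost=lambda P:float((sil(P)!=m).sum())/m.sum()
    best=min((minimize(cost,[113,t,-3],method="Nelder-Mead",options=dict(initial_simplex=[[113,t,-3],[118,t,-3],[113,t+6,-3],[113,t,2]])) for t in(-10,0,10,20)),key=lambda r:r.fun)
    print("L mm, tilt up (0.01rad), side mm",best.x.round(1),"cost",round(best.fun,3))
E
python3 - <<'E'
from fit import *
fit(cv2.imread("pics/f_scene.png"),230,240,32,35)
E
```

```text
area [  21   23   92   95 6585] [66.25284738 69.83204252]Traceback (most recent call last):
  File "<stdin>", line 2, in <module>
  File "fit.py", line 20, in fit
    best=min((minimize(cost,[113,t,-3],method="Nelder-Mead",options=dict(initial_simplex=[[113,t,-3],[118,t,-3],[113,t+6,-3],[113,t,2]])) for t in(-10,0,10,20)),key=lambda r:r.fun)
  File "fit.py", line 20, in <genexpr>
    best=min((minimize(cost,[113,t,-3],method="Nelder-Mead",options=dict(initial_simplex=[[113,t,-3],[118,t,-3],[113,t+6,-3],[113,t,2]])) for t in(-10,0,10,20)),key=lambda r:r.fun)
              ~~~~~~~~^^^^^^^^^^^^^^^^^^^^^^^^^^^^^^^^^^^^^^^^^^^^^^^^^^^^^^^^^^^^^^^^^^^^^^^^^^^^^^^^^^^^^^^^^^^^^^^^^^^^^^^^^^^^^^^^^^^
    res = _minimize_neldermead(fun, x0, args, callback, bounds=bounds,
                               **options)
    fxr = func(xr)
    fx = function(np.copy(x), *(wrapper_args + args))
  File "fit.py", line 19, in <lambda>
    cost=lambda P:float((sil(P)!=m).sum())/m.sum()
                         ~~~^^^
  File "fit.py", line 17, in sil
    uv=np.array([(proj("scene",q)-[x0,y0]+.5)*k-.5 for q in pts],np.float32)
                  ~~~~^^^^^^^^^^^
  File "h.py", line 9, in proj
    m=arm.camera_model(n);T=m["T"];c=T[:3,:3].T@(np.array(p)-T[:3,3]);return np.array([m["fx"]*c[0]/c[2]+m["cx"],m["fy"]*c[1]/c[2]+m["cy"]])
ValueError: time passes only in moves, steps and waits
```

```bash
sed -i 's/^from station import arm/from station import arm\n_c={}\ndef cam(n):\n    if n not in _c: _c[n]=arm.camera_model(n)\n    return _c[n]/; s/m=arm.camera_model(n);/m=cam(n);/' h.py
python3 - <<'E'
from fit import *
fit(cv2.imread("pics/f_scene.png"),230,240,32,35)
# sanity on nothing-drooped state is not available now
E
```

```text
area [  21   23   92   95 6585] [66.25284738 69.83204252]
L mm, tilt up (0.01rad), side mm [110.4   1.9  -0. ] cost 0.129
```

```bash
for v in 100 115; do sed "s/max(2)<85/max(2)<$v/" fit.py > fit2.py
python3 - <<'E'
from fit2 import *
fit(cv2.imread("pics/f_scene.png"),225,235,42,45)
E
done
```

```text
area [  40   42   94   98 6953] [86.33510715 89.6784122 ]
L mm, tilt up (0.01rad), side mm [110.6   4.5  -0.5] cost 0.088
area [  22   41  112  100 7302] [85.8705834 89.7360997]
L mm, tilt up (0.01rad), side mm [110.8   7.3  -0.7] cost 0.072
```

Emit:
drive_tool([
  [0.03,0.1,0,0,0,0,0],
  [0.03,0.25,0,0,0,0,0],
  [0.03,0.4,0,0,0,0,0],
  [0.03,0.55,0,0,0,0,0],
  [0.03,0.7,0,0,0,0,0],
  [0.03,0.85,0,0,0,0,0],
  [0.03,0.97,0,0,0,0,0],
  [-0.1,0.985,0,0,0,0,0],
  [-0.2,0.985,0,0,0,0,0],
  [-0.3,0.985,0,0,0,0,0],
  [-0.4,0.985,0.1,0,0,0,0],
  [-0.4,0.985,0.1,0,0,0,0],
  [-0.4,0.985,0.1,0,0,0,0],
])

```text
time_s: 17.88
eef_pos: [0.4891, 0.083, 0.2837]
tool_rot: [[-0.996, -0.091, -0.001], [-0.091, 0.996, 0.0], [0.001, 0.0, -1.0]]
contact_force: [-0.5, -0.2, -1.9]
grip_width: 0.0197
grip_force: 60.0
```

Run:
```python
from fit2 import *
plan((.496,.079,.039,1.661))
s=arm.get_image("scene")[:,:,::-1].copy();cv2.imwrite("pics/g.png",s)
d=np.array([.996,.0905]);p,M,_=st();c=proj("scene",p+.167*M[:,2]+.113*np.r_[d,0]).astype(int);print(c)
fit(s,c[0]-22,c[1]-22,45,45)
```

```text
t 17.88 grasp [0.489  0.083  0.1167] phi 1.6617 w 0.0197
[-0.0218 -0.0154  0.2589] [ 0.     -0.0001  0.0001]
[297 164]
area [   0   34  131  122 9950] [76.5758794 96.5601005]
L mm, tilt up (0.01rad), side mm [108.  -20.2  -1.9] cost 0.289
```

Emit:
drive_tool([
  [-0.055,-0.015,0.05,0,0.0095,0,0],
  [-0.055,-0.015,0.12,0,0.0095,0,0],
  [-0.055,-0.015,0.19,0,0.0095,0,0],
  [-0.055,-0.015,0.225,0,0.0095,0,0],
  [-0.055,-0.015,0.24,0,0.0095,0,0],
  [-0.055,-0.015,0.248,0,0.0095,0,0],
  [-0.055,-0.015,0.248,0,0.0095,0,0],
  [-0.055,-0.015,0.248,0,0.0095,0,0],
])

```text
time_s: 18.92
eef_pos: [0.506, 0.0796, 0.2096]
tool_rot: [[-0.994, -0.09, -0.059], [-0.09, 0.996, -0.005], [0.059, 0.0, -0.998]]
contact_force: [-1.2, -1.0, -2.1]
grip_width: 0.0191
grip_force: 60.0
```

```bash
python3 -c "
from h import *
plan();x=st()[2];print(x['contact_force'],x['wrist_torque'])"
```

```text
t 18.93 grasp [0.4962 0.0787 0.0429] phi 1.6612 w 0.0191
[-1.15632943 -0.95898599 -2.07561975] [0.00805562 0.22286097 0.00064551]
```

Emit:
drive_tool([
  [0,0,0.003,0,0,0,0],
  [0,0,0.006,0,0,0,0],
  [0,0,0.009,0,0,0,0],
  [0,0,0.009,0,0,0,0],
])

```text
time_s: 19.42
eef_pos: [0.5057, 0.0796, 0.2063]
tool_rot: [[-0.994, -0.09, -0.06], [-0.09, 0.996, -0.005], [0.06, 0.0, -0.998]]
contact_force: [0.8, 0.2, -2.2]
grip_width: 0.0198
grip_force: 60.0
```

```bash
python3 -c "
from h import *
plan();x=st()[2];print(x['contact_force'],x['wrist_torque'])"
```

```text
t 19.43 grasp [0.4958 0.0787 0.0396] phi 1.6613 w 0.0198
[ 0.83743837  0.1807435  -2.20182802] [0.04876358 0.25096427 0.00961583]
```

Emit:
drive_tool([
  [0,0,0.003,0,0,0,0],
  [0,0,0.006,0,0,0,0],
  [0,0,0.006,0,0,0,0],
  [0,0,0.006,0,0,0,0],
])

```text
time_s: 19.92
eef_pos: [0.5057, 0.0796, 0.2047]
tool_rot: [[-0.994, -0.09, -0.059], [-0.09, 0.996, -0.005], [0.06, -0.0, -0.998]]
contact_force: [0.3, 0.4, -2.9]
grip_width: 0.0197
grip_force: 60.0
```

```bash
python3 -c "
from h import *
plan();x=st()[2];print(x['contact_force'],x['wrist_torque'])"
```

```text
t 19.93 grasp [0.4957 0.0787 0.038 ] phi 1.6613 w 0.0197
[ 0.31598409  0.37368066 -2.87185885] [0.04395792 0.28286218 0.00812561]
```

Emit:
drive_tool([
  [0,0,0.004,0,0,0,0],
  [0,0,0.008,0,0,0,0],
  [0,0,0.008,0,0,0,0],
  [0,0,0.008,0,0,0,0],
])

```text
time_s: 20.42
eef_pos: [0.5055, 0.0796, 0.2023]
tool_rot: [[-0.994, -0.09, -0.059], [-0.09, 0.996, -0.005], [0.06, 0.0, -0.998]]
contact_force: [0.2, 0.4, -1.0]
grip_width: 0.0192
grip_force: 60.0
```

```bash
python3 -c "
from h import *
plan();x=st()[2];print(x['contact_force'],x['wrist_torque'])"
```

```text
t 20.43 grasp [0.4956 0.0787 0.0356] phi 1.6612 w 0.0192
[ 0.21367042  0.39587693 -0.98434815] [-0.02817205  0.27219941 -0.04846395]
```

Emit:
drive_tool([
  [0,0,0.004,0,0,0,0],
  [0,0,0.008,0,0,0,0],
  [0,0,0.008,0,0,0,0],
  [0,0,0.008,0,0,0,0],
])

```text
time_s: 20.92
eef_pos: [0.5054, 0.0796, 0.2007]
tool_rot: [[-0.994, -0.09, -0.059], [-0.09, 0.996, -0.005], [0.059, -0.0, -0.998]]
contact_force: [-9.3, -1.4, 10.9]
grip_width: 0.0193
grip_force: 60.0
```

```bash
python3 -c "
from h import *
plan();x=st()[2];print(x['contact_force'],x['wrist_torque'])"
```

```text
t 20.93 grasp [0.4955 0.0787 0.034 ] phi 1.6613 w 0.0193
[-9.30307606 -1.38055898 10.91695293] [-0.16505163  0.90578072 -0.00163908]
```

Emit:
drive_tool([
  [0,0,-0.005,0,0,0,0],
  [0,0,-0.005,0,0,0,0],
  [0,0,-0.005,0,0,0,0.25],
  [0,0,-0.005,0,0,0,0.4],
  [0,0,-0.005,0,0,0,1],
  [0,0,-0.005,0,0,0,1],
  [0,0,-0.005,0,0,0,1],
  [0,0,-0.005,0,0,0,1],
  [0,0,-0.1,0,0,0,1],
  [0,0,-0.25,0,0,0,1],
  [0,0,-0.4,0,0,0,1],
  [0.1,0,-0.6,0,0,0,1],
  [0.3,0,-0.7,0,0,0,1],
  [0.3,0,-0.7,0,0,0,1],
  [0.3,0,-0.7,0,0,0,1],
])

```text
time_s: 22.8
eef_pos: [0.4283, 0.0726, 0.4148]
tool_rot: [[-0.994, -0.09, -0.058], [-0.09, 0.996, -0.005], [0.059, 0.0, -0.998]]
contact_force: [-0.2, -0.7, -0.6]
grip_width: 0.0932
grip_force: 0.0
```

Run:
```python
from h import *
import cv2
plan()
s=arm.get_image("scene")[:,:,::-1].copy();cv2.imwrite("pics/z.png",s)
# mat (brown) and head (dark) extents in the mat area; expected upright head silhouette at two poses
def sil(hx,hy,z0,shape=s.shape[:2]):
    a=np.linspace(0,6.28,40);P=[proj("scene",[hx+.028*np.cos(t),hy+.028*np.sin(t),z]) for z in(z0,z0+.07) for t in a]
    o=np.zeros(shape,np.uint8);cv2.fillConvexPoly(o,np.round(cv2.convexHull(np.array(P,np.float32))*16).astype(np.int32),1,shift=4);return o
m=np.zeros(s.shape[:2],np.uint8);c=np.round(proj("scene",[.608,.089,.03])).astype(int)
m[c[1]-20:c[1]+21,c[0]-20:c[0]+21]=(s[c[1]-20:c[1]+21,c[0]-20:c[0]+21].max(2)<85)
n,l,S,C=cv2.connectedComponentsWithStats(m);i=1+np.argmax(S[1:,4]);m=(l==i);print(S[i])
r=min(((np.sum(m!=sil(x/1e3,y/1e3,.004))/m.sum(),x,y) for x in range(585,632,2) for y in range(65,110,2)));print(r)
s0=cv2.imread("pics/raw_scene0.png")
for n,p in dict(jar=[.42,-.018,.03],tin=[.44,-.25,.02],pot=[.8,.07,.08]).items():
    u,v=proj("scene",p).astype(int);print(n,np.abs(s[v-12:v+13,u-12:u+13].astype(int)-s0[v-12:v+13,u-12:u+13]).mean().round(1))
```

```text
t 22.8 grasp [0.4185 0.0717 0.2481] phi 1.6613 w 0.0932
[286 165  22  23 352]
(np.float64(0.21022727272727273), 609, 83)
jar 14.4
tin 19.6
pot 10.8
```

Emit:
drive_tool([
  [0,0.1,-0.2,0,0,0,1],
  [0,0.25,-0.3,0,-0.0095,0,1],
  [0,0.4,-0.3,0,-0.0095,0,1],
  [0,0.55,-0.3,0,-0.0095,0,1],
  [0,0.7,-0.3,0,-0.0095,0,1],
  [0,0.85,-0.3,0,-0.0095,0,1],
  [0,1.0,-0.3,0,-0.0095,0,1],
  [0,1.0,-0.3,0,-0.0095,0,1],
  [0,1.0,-0.3,0,-0.0095,0,1],
])

```text
time_s: 23.98
eef_pos: [0.4074, 0.3723, 0.503]
tool_rot: [[-0.996, -0.091, -0.002], [-0.091, 0.996, -0.002], [0.002, -0.002, -1.0]]
contact_force: [0.0, 0.5, 0.2]
grip_width: 0.0929
grip_force: 0.0
```

Run:
```python
from h import *
import cv2
s0=cv2.imread("pics/raw_scene0.png");t0=cv2.imread("pics/raw_top0.png")
s=arm.get_image("scene")[:,:,::-1].copy();t=arm.get_image("top")[:,:,::-1].copy()
cv2.imwrite("pics/z_s.png",s);cv2.imwrite("pics/z_t.png",t)
for n,a,b,L in(("scene",s0,s,dict(jar=(235,199),tin=(228,271),pot=(356,186),can=(353,220),bowl=(200,336),brush=(292,103),torch=(265,103))),("top",t0,t,dict(jar=(257,222),tin=(335,215),pot=(227,90),can=(270,86),bowl=(407,228),torch=(140,207),brush=(133,175)))):
    for k,(u,v) in L.items():
        r=14;w=7
        A=a[v-r:v+r,u-r:u+r];B=b[v-r:v+r,u-r:u+r]
        g=cv2.matchTemplate(b[v-r-w:v+r+w,u-r-w:u+r+w],A,cv2.TM_CCOEFF_NORMED);_,mx,_,p=cv2.minMaxLoc(g)
        print(n,k,(p[0]-w,p[1]-w),round(mx,2),end="; ")
    print()
for n,im,z in (("scene",s,0),("top",t,0)):
    c=np.round(proj(n,[.6,.085,.03])).astype(int);print(n,c)
    P=im[c[1]-20:c[1]+20,c[0]-26:c[0]+24].max(2)
    print("\n".join("".join("#" if x<60 else "+" if x<85 else "." for x in r) for r in P[::1]))
```

```text
scene jar (0, 0) 1.0; scene tin (0, 0) 1.0; scene pot (0, 0) 1.0; scene can (0, 0) 1.0; scene bowl (0, 0) 0.99; scene brush (0, 0) 1.0; scene torch (0, 0) 1.0; 
top jar (0, 0) 1.0; top tin (0, 0) 1.0; top pot (0, 0) 0.99; top can (0, 0) 1.0; top bowl (0, 0) 0.99; top torch (0, 0) 1.0; top brush (0, 0) 0.99; 
scene [295 177]
..................................................
..................................................
..................................................
..................................................
..................................................
..................................................
..................................................
..................................................
...........................+#####+................
.........................+#########+..............
........................############+.............
.......................+#############+............
......................+###############............
......................################+...........
.....................+################+...........
.........
[... 2619 characters left out ...]
.......+........#+...................
.............................+....................
..................................................
..................................................
..................................................
....................+.............................
....................+.............................
..................................................
..................................................
.....................+............................
.....................#............................
.....................#............................
.....................#............................
.....................#............................
```

The mallet stands upright near the mat's centre (its silhouette is 18×23 px, the same as after the first placing). Everything else is unmoved, and the pin measures home. Handing in.

```bash
python3 -c "
from station import arm
print(arm.sign_off())"
```

```text
the job is handed in; nothing more can be done
None
```

I struck the proud middle pin twice with the mallet; in the camera image it is home to within about 0.5 mm. The mallet is back standing on its face on the mat, the other listed objects had not moved, and I handed the job in at about 24 s.

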